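Collapse a sprung-button support arm one hole to trap a weld coupon

TASK

The practice coupon lies loose on the telescoping support arm. Press the sprung button on the sliding sleeve, collapse the sleeve along its tube to the next hole, and let the button spring fully back up so that the arm is locked there with the coupon flat between the two jaws. Work gently: neither force the sleeve or button nor squeeze the coupon hard, and leave the hammer, brush and jar where they are.

Things in the scene. Friction and masses are not known exactly. Their poses are not given: they have to be found in the camera images.
- stand: Fixed coupon stand: dark foot plate, two black posts, level chrome tube (32 mm diameter, axis 105 mm up, 12 mm pin holes about 40 mm apart). Origin on the table under the tube; y runs along the tube to the free end with the sliding sleeve, z up. Fixed jaw: inner face at y = -165 mm, top z = 165 mm. Two coupon rests, 76 mm wide, tops at z = 135 mm (y -165 to -115 and -60 to -40 mm).
- sleeve (a joint): Travel (m) of the sliding steel sleeve (48 mm diameter, 120 mm long, jaw at its inner end) along the tube. 0 = pin in the outer hole (start); grows as it collapses towards the fixed jaw (stand's -y). Next hole at about 0.040, end of travel 0.058. Pushing it along, coupon included, takes 4 to 8 N. With the pin in a hole it has about 1 mm of play either way.
- button (a joint): Depth (m) of the sprung button: 0 up, 0.006 bottomed. Takes 4.5 N to start, 9 N at the bottom. Its 10 mm pin leaves the hole only when it is over 4.5 mm down. Between holes the pin rides on the tube and keeps the button about 4.5 mm down by itself; where it meets a hole with nothing pressing on the button, it snaps up and stops the sleeve.
- button_top (a point): Centre of the button's top face: ribbed steel cap, 32 mm across the tube, 30 mm along it, facing up, 10 mm proud of its black housing, top 149 mm above the table when up. Moves with sleeve and button. The outer face of the sliding jaw stands 25 mm from here towards the fixed jaw (stand's -y); a finger on the button can lean on that face to push the sleeve in.
- jaw_top (a point): Centre of the top of the sliding jaw: a black plate 90 mm wide, 14 mm thick along the tube, top 165 mm above the table (16 mm above the raised button). Its inner face is 7 mm from this point towards the fixed jaw. It rides on the sleeve.
- coupon: Plastic practice plate 70 x 160 x 8 mm, about 0.22 kg, loose on the two rests between the jaws, long side along the tube. Origin at the centre of its underside, y along its length. With the sleeve at the next hole the jaws leave it about 5 mm of play along the tube; the sliding jaw pushes it into place.
- hammer: Bystander: hammer lying on the table beyond the stand. Origin under its middle.
- brush: Bystander: brush lying on the table on the robot's side of the stand. Origin under its middle.
- jar: Bystander: small jar, 48 mm diameter, 60 mm tall, on the table near the sleeve's outer end. Origin at the centre of its underside.
There are look-alikes about, which are no part of the job. What is meant by the coupon is not white, and is the smaller of those in its own colour.

How it is judged:
By the outcome, as a careful person would: the job done as asked, in the order asked, and still so for the second after the job is handed in, with the robot touching nothing.
It also fails if it takes over 45 s, if anything falls off the work surface, if the arm or the gripper's body presses on something with over 40 N, if the wrist force passes 120 N, or if a joint passes its speed limit or range.

ROBOT

A 7-joint arm with a two-finger parallel gripper is mounted at the origin on the work surface. World frame = base frame: x ahead of the robot, y to its left, z up, the work surface at z = 0. Lengths are in m, angles in rad, forces in N, time in s.
With the tool pointing down it reaches from about 0.425 to 0.8 m from the base axis. Payload 8.3 kg.
Tool frame: the origin (TCP) lies at the very end of the fingers, on their centre line; the grasp point (between the pads) lies 19 mm behind it (hold_point_z is the distance from the TCP to the grasp point, in m); z points along the fingers, y is the line along which they close (so a half turn about z gives the same grasp; the last joint's range is limited). The gripper opens to 85 mm and grips with 20 to 120 N. Pads are 22 mm wide; open, the fingers measure 114 mm over their backs; the gripper's body (76 mm by 85 mm) begins 54 mm behind the grasp point. The pads swing forward as they close: fully open they stand 13 mm farther back than shut.
Start: joints at [1.086, 0.383, 0.016, 1.37, -0.006, 1.388, -0.046], TCP at [0.256, -0.57, 0.231] pointing down, gripper open.
Joint ranges: [-2.95, 2.95], [-0.25, 2.06], [-1.52, 1.56], [0.18, 2.33], [-1.44, 4.58], [0.02, 2.06], [-3.01, 3.01]. Speed limits (rad/s): [2.39, 2.39, 3.01, 3.01, 3.14, 3.14, 3.14].

INTERFACE

Orientations are given as a unit quaternion [x, y, z, w].
In Python, from workcell import * gives the robot as it stands.
- The arm moves only by the tool drive_tool, never from a script. Its argument "commands" is text: rows parted by semicolons, each of 5 numbers parted by spaces: the opening, from -1 (shut) to 1 (fully open), then the shift along the tool's x, y, z in mm, then the turn about the tool's z in degrees. In form: claw x y z roll; .... A call has 1 to 8 rows; each row shifts and turns the commanded pose from where the row before left it, along the tool's axes as they then stand; what a row does not reach is not made up. A row lasts 1/12 s, in which the tool goes at most 41.7 mm and 7.16 degrees, less where a joint would pass 70% of its speed; a pose out of reach is approached as far as the arm can. A call is refused whole if a number of a shift passes 41.7 or a number of a turn 7.16, either way. A call with a gripper value outside its range is refused whole. The fingers move at their own pace and stop on an object; "newtons" is the grip in N (left out, the last holds). Time passes only in rows, so rows that do not move let the fingers close. It gives the time, the measured TCP pose, the force, the opening and the grip force at its end, in the units of the state.
- sense(): the state, without advancing time (a new reading comes with each control period).
- get_image(name): name is "side" or "top"; returns a dict with "frame" (480x640x3 uint8, red, green, blue), "intrinsics" (3x3 intrinsics, pixels), "eye" and "attitude" of the camera in the world. Camera axes: x right, y up, looking along -z (the intrinsics and any distortion apply to the point x, -y, -z); pixel columns grow to the right and rows downward; lengths in m; the calibration is good to about 2 mm. A picture is of the moment at which its call begins. There is no depth.
- hand_in(): hands the job in; it is judged then, once.
Trained networks look in a picture, given as the dict that the camera call returned (one of the last four; its "shot" number tells which), for a name from the list of things; names that differ only in an ending like _2 or _b are one class to them, and where a whole thing is asked for, a point or a joint stands for the part that bears it (a point fixed in the world has none). Each returns a list of dicts, best first, with "confidence" (0 to 1); they miss things now and then, are a little off and sometimes report something else, mostly with a low value. They report only what shows in the picture. A call takes as long as a camera call. They do not tell look-alikes from the thing itself.
- recognise(label, picture): "uv" ([column, row] in pixels, amid what is visible of it).
The state is a dict: "time": time; "joint_pos": joint angles; "joint_vel": joint speeds; "effort": joint torques, N m; "tool_pos": TCP position; "ee_rot": TCP orientation; "contact_force": force on the tool from outside, world axes, zero at the start; "wrist_torque": the same for the moment, N m; "grip_width": opening from 0.0 (shut) to 1.0 (fully open); "finger_force": force on a finger pad.
Only numpy, scipy, OpenCV 4.12 (cv2) and the standard library are available. Lean on these libraries where they do the work, as an engineer would, in place of code of your own. Each camera call takes 0.05 s, during which the arm holds its last target. There are 200 camera calls.

## Working session

There is one attempt and no reset: what is moved stays moved. The work goes in short steps, Python scripts to look and compute and a tool call to move; the robot and the scene stay as the last step left them, time stands still between calls to the robot, and variables do not carry over. Pictures are saved under pics/ and viewed, at most 10 in all, crops included, and the job is handed in when it is done.

Besides the shell and the picture viewer there is one more tool, called after "Call:" as name(argument=value, ...) on one line, values as JSON. drive_tool: Moves the arm, as the interface text tells. Its arguments: {"type":"object","properties":{"commands":{"type":"string"},"newtons":{"type":"number"}},"required":["commands"]}

```bash
mkdir -p pics
cat > h.py <<'E'
from workcell import *
import numpy as np, cv2
from scipy.spatial.transform import Rotation as R
def att(p):
    a=np.array(p["attitude"],float)
    return a if a.shape==(3,3) else R.from_quat(a).as_matrix()
def ray(p,uv):
    K=np.array(p["intrinsics"]);d=np.linalg.inv(K)@[uv[0],uv[1],1]
    return np.array(p["eye"]),att(p)@np.array([d[0],-d[1],-d[2]])
def atz(p,uv,z):
    e,d=ray(p,uv);return e+d*(z-e[2])/d[2]
def proj(p,X):
    c=att(p).T@(np.array(X)-p["eye"]);q=np.array(p["intrinsics"])@[c[0],-c[1],-c[2]];return q[:2]/q[2]
E
python3 - <<'E'
from h import *
for n in("top","side"):
    p=get_image(n);cv2.imwrite(f"pics/{n}0.png",p["frame"][:,:,::-1])
    print(n,{k:v for k,v in p.items() if k!="frame"})
    for l,z in(("stand",.1),("sleeve",.13),("button",.149),("button_top",.149),("jaw_top",.165),("coupon",.143),("hammer",.02),("brush",.02),("jar",.06)):
        for r in recognise(l,p)[:3]: print(l,np.round(r["uv"]),round(r["confidence"],2),atz(p,r["uv"],z).round(3))
s=sense();print(s["tool_pos"],s["ee_rot"],s["contact_force"],s["time"])
E
```

```text
top {'intrinsics': array([[466.76176077,   0.        , 316.51654191],
       [  0.        , 466.76176077, 242.42551537],
       [  0.        ,   0.        ,   1.        ]]), 'eye': array([0.50594359, 0.00352529, 0.94613102]), 'attitude': array([ 0.03563415, -0.01298169, -0.70398935,  0.7091972 ]), 'shot': 1}
stand [345. 266.] 0.55 [ 0.521 -0.02   0.1  ]
sleeve [284. 200.] 0.55 [0.636 0.089 0.13 ]
button [288. 211.] 0.89 [0.614 0.079 0.149]
button_top [284. 208.] 0.54 [0.62  0.085 0.149]
jaw_top [283. 199.] 0.61 [0.633 0.087 0.165]
coupon [242. 367.] 0.85 [0.347 0.155 0.143]
coupon [360. 251.] 0.75 [ 0.547 -0.045  0.143]
coupon [186. 251.] 0.65 [0.545 0.257 0.143]
hammer [411. 206.] 0.6 [ 0.643 -0.154  0.02 ]
brush [330. 309.] 0.79 [0.438 0.005 0.02 ]
jar [295. 149.] 0.81 [0.747 0.076 0.06 ]
side {'intrinsics': array([[527.2726053 ,   0.        , 324.67536447],
       [  0.        , 527.2726053 , 244.51957112],
       [  0.        ,   0.        ,   1.        ]]), 'eye': array([0.220182  , 0.72453699, 0.61193982]), 'attitude': array([-0.10238864,  0.47041966,  0.85396245, -0.19740833]), 'shot': 2}
stand [332. 259.] 0.72 [0.532 0.034 0.1  ]
stand [342. 220.] 0.49 [ 0.572 -0.097  0.1  ]
sleeve [270. 256.] 0.68 [0.608 0.111 0.13 ]
button [272. 244.] 0.5 [0.609 0.104 0.149]
button_top [269. 238.] 0.66 [0.623 0.091 0.149]
jaw_top [272. 258.] 0.96 [0.575 0.161 0.165]
jaw_top [344. 221.] 0.66 [0.524 0.008 0.165]
coupon [240. 407.] 0.8 [0.473 0.404 0.143]
coupon [411. 411.] 0.78 [0.3   0.325 0.143]
coupon [345. 222.] 0.75 [ 0.535 -0.024  0.143]
brush [382. 307.] 0.92 [0.438 0.023 0.02 ]
jar [210. 280.] 0.89 [0.72  0.136 0.06 ]
[ 0.25594066 -0.57018391  0.23129137] [ 9.77831693e-01  2.09392406e-01  2.72729351e-05 -1.77346307e-05] [-0.5216901  -0.29206396 -0.66108103] 1.0
```

View pics/top0.png

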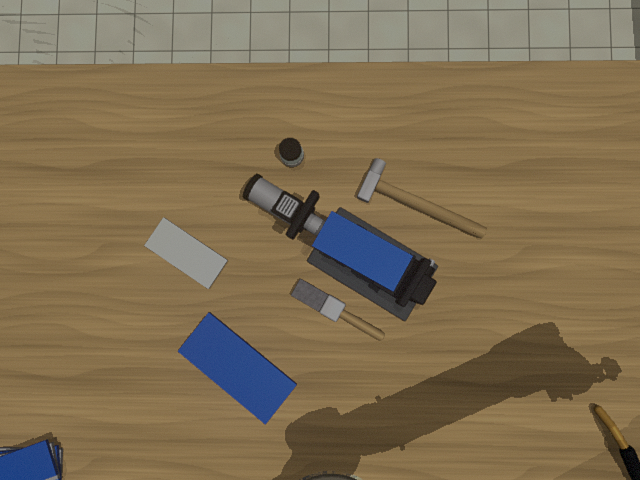

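View pics/side0.png

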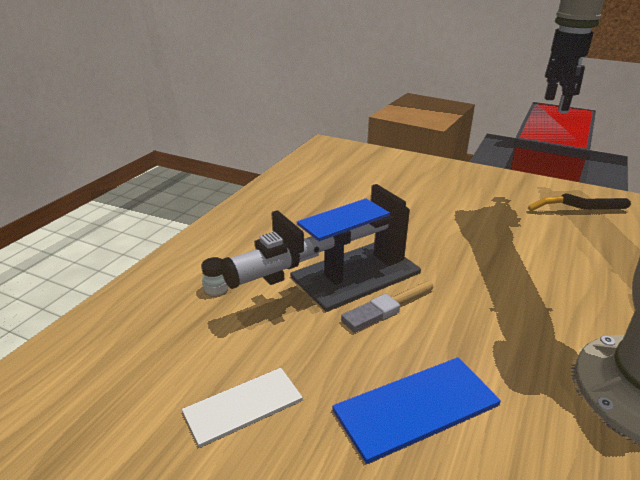

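The top view shows the blue coupon on the stand at about (363,251). The sliding jaw is near (303,214), the button near (288,206), the fixed jaw near (414,282), and the jar at (290,152). The side view agrees, with the button near (271,239). The larger blue plate and the white one on the table are look-alikes.

Run:
```python
from h import *
a=cv2.imread("pics/top0.png")[165:315,235:445];b=cv2.imread("pics/side0.png")[180:300,195:425]
cv2.imwrite("pics/c1.png",cv2.resize(a,None,fx=3.8,fy=3.8,interpolation=cv2.INTER_CUBIC))
cv2.imwrite("pics/c2.png",cv2.resize(b,None,fx=3.4,fy=3.4,interpolation=cv2.INTER_CUBIC))
```

```text
(no output)
```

View pics/c1.png

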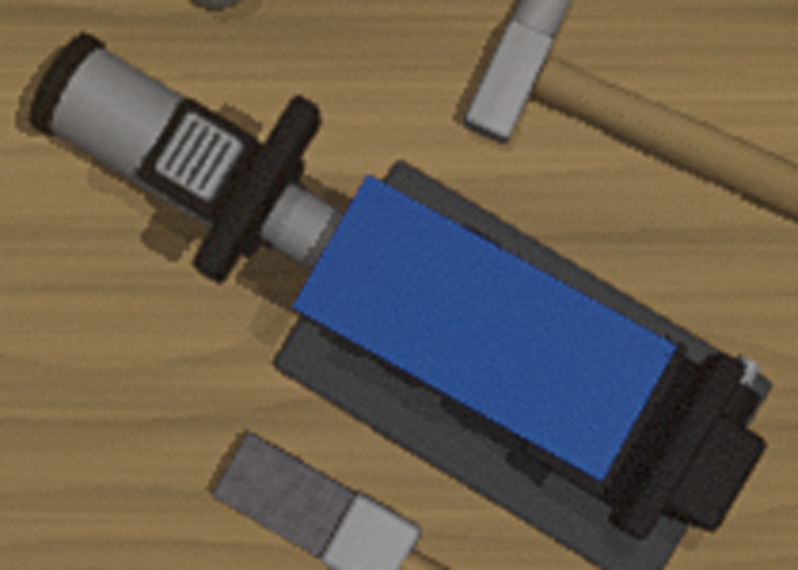

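View pics/c2.png

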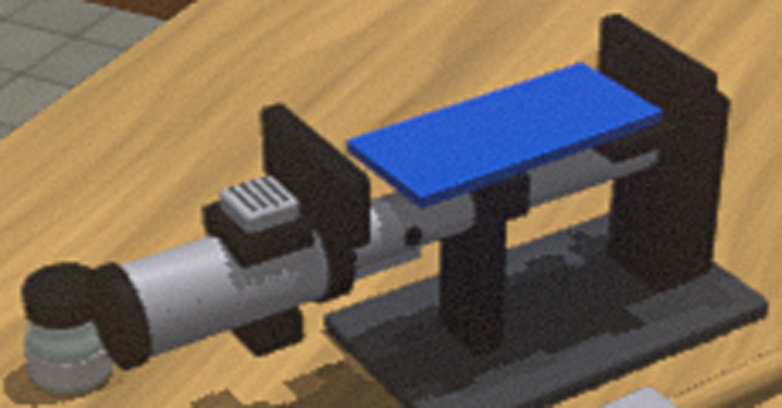

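Run:
```python
from h import *
p=get_image("top");q=get_image("side")
c=lambda u,v:(u/3.8+235-.37,v/3.8+165-.37)
W=lambda u,v,z:atz(p,c(u,v),z)
ang=lambda a,b:np.degrees(np.arctan2(*(b-a)[1::-1])).round(2)
k=[W(*x,.143) for x in((372,176),(677,347),(604,481),(294,307))]
print("coupon",np.mean(k,0).round(4),ang(k[1],k[0]),ang(k[2],k[3]),[np.linalg.norm(k[i]-k[i-1]).round(4) for i in range(4)])
print("foot",ang(W(770,383,.01),W(400,162,.01)),ang(W(640,568,.01),W(278,365,.01)))
j=[W(307,103,.165),W(207,274,.165)];print("jaw",j,ang(j[1],j[0]),np.linalg.norm(j[0]-j[1]))
b=W(200,152,.149);print("btn",b)
e,d=ray(q,(258/3.4+195,199/3.4+180));print("btn side",e+d*(.149-e[2])/d[2])
print("axis jaw->fixed", ang(W(683,445,.165),np.mean(j,0)))
print(sense()["joint_pos"])
```

```text
coupon [ 0.5474 -0.0496  0.143 ] 60.8 61.08 [np.float64(0.0695), np.float64(0.1578), np.float64(0.0687), np.float64(0.1598)]
foot 59.17 61.21
jaw [array([0.64558585, 0.03138505, 0.165     ]), array([0.56898126, 0.07503838, 0.165     ])] -29.68 0.08816958716194892
btn [0.62583648 0.0803857  0.149     ]
btn side [0.61937879 0.08949653 0.149     ]
axis jaw->fixed 59.13
[ 1.08608491  0.38338653  0.01639334  1.37010668 -0.00629389  1.38823131
 -0.04651651]
```

The axis azimuth is about 60° and the button is at about (0.6245, 0.082). I'll shut the fingers, roll so that tool x lies along the tube, and move over the button at z 0.23.

Call:
drive_tool(commands="-1 0 0 0 -7.16; -1 0 0 0 -7.16; -1 0 0 0 -7.16; -1 0 0 0 -7.16; -1 0 0 0 -7.16; -1 20 0 0 0; -1 41 0 0 0; -1 41 0 0 0", newtons=20)

```text
time: 1.77
tool_pos: [0.3061, -0.4819, 0.2308]
ee_rot: [0.867, 0.498, -0.0, -0.0]
contact_force: [1.5, 0.1, 0.2]
grip_width: 0.003
finger_force: 0.0
```

Call:
drive_tool(commands="-1 41 0 0 0; -1 41 0 0 0; -1 41 0 0 0; -1 41 0 0 0; -1 41 0 0 0; -1 41 0 0 0; -1 41 0 0 0; -1 41 0 0 0")

```text
time: 2.43
tool_pos: [0.4717, -0.1961, 0.2317]
ee_rot: [0.866, 0.5, 0.0, 0.0]
contact_force: [0.3, -1.2, 0.4]
grip_width: 0.001
finger_force: 0.0
```

Call:
drive_tool(commands="-1 41 0 0 0; -1 41 0 0 0; -1 41 0 0 0; -1 41 0 0 0; -1 41 0 0 0; -1 30 0 0 0; -1 20 0 0 0; -1 0 0 0 0")

```text
time: 3.1
tool_pos: [0.5996, 0.029, 0.231]
ee_rot: [0.864, 0.503, 0.001, -0.001]
contact_force: [-1.2, -0.0, 0.2]
grip_width: -0.001
finger_force: 0.0
```

Call:
drive_tool(commands="-1 25 -2 0 0; -1 25 -3 0 0; -1 0 0 15 0; -1 0 0 15 0; -1 0 0 10 0; -1 0 0 0 0; -1 0 0 0 0; -1 0 0 0 0")

```text
time: 3.77
tool_pos: [0.6198, 0.068, 0.1923]
ee_rot: [0.866, 0.499, 0.0, 0.0]
contact_force: [-0.7, 0.5, 0.7]
grip_width: -0.001
finger_force: 0.0
```

```bash
cat > look.py <<'E'
from h import *
import sys
n=sys.argv[1]
s=sense();print(s["tool_pos"],s["ee_rot"],s["contact_force"],s["time"])
a=get_image("top");b=get_image("side")
X=s["tool_pos"];print(proj(a,X),proj(b,X))
for p in(a,b):
  for l in("button_top","jaw_top"):print(l,[(np.round(r["uv"]),round(r["confidence"],2)) for r in recognise(l,p)[:2]])
f=lambda i,r,c:cv2.resize(i[r:r+125,c:c+170,::-1],None,fx=2.35,fy=2.35,interpolation=cv2.INTER_CUBIC)
cv2.imwrite(f"pics/{n}.png",np.hstack([cv2.resize(a["frame"][160:320,230:450,::-1],(390,284)),cv2.resize(b["frame"][170:310,195:395,::-1],(406,284))]))
E
python3 look.py d1
```

```text
[0.6197729  0.06796796 0.19228657] [8.66418303e-01 4.99318532e-01 4.78064726e-04 3.14903967e-04] [-0.67472486  0.49280916  0.71727249] 3.7667
[292.3048712 204.3766577] [276.19552829 210.03803524]
button_top []
jaw_top []
button_top [(array([272., 241.]), 0.75)]
jaw_top [(array([273., 263.]), 0.84)]
```

View pics/d1.png

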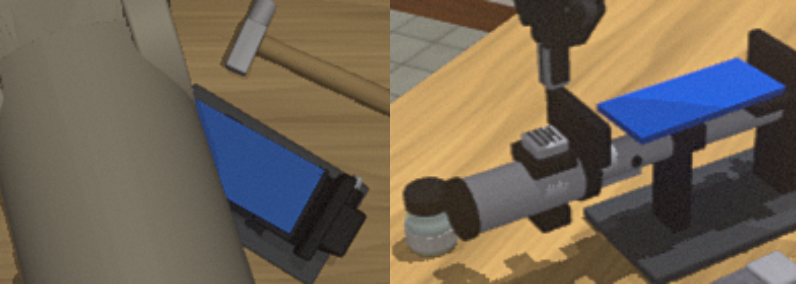

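The side view shows the fingertip at about (276,212), above the jaw and button. I need to move about 9 mm outward along the tube, then go lower.

Call:
drive_tool(commands="-1 6 -2 0 0; -1 4 -1 0 0; -1 0 0 0 0; -1 0 0 8 0; -1 0 0 8 0; -1 0 0 6 0; -1 0 0 0 0; -1 0 0 0 0")

```text
time: 4.73
tool_pos: [0.6213, 0.0785, 0.1684]
ee_rot: [0.866, 0.5, -0.001, -0.0]
contact_force: [0.4, -0.3, -0.7]
grip_width: 0.004
finger_force: 0.0
```

```bash
sed -i 's/^cv2.imwrite.*//' look.py
cat >> look.py <<'E'
cv2.imwrite(f"pics/{n}.png",cv2.resize(b["frame"][190:290,200:330,::-1],None,fx=6,fy=6,interpolation=cv2.INTER_CUBIC)[:600])
print("in crop",(proj(b,X)-[200,190])*6)
E
python3 look.py d2
```

```text
[0.62133748 0.0784661  0.16835262] [ 8.66211623e-01  4.99676599e-01 -7.85956081e-04 -3.21989395e-04] [ 0.41305572 -0.34413122 -0.74667023] 4.7333
[287.28129528 205.56595007] [272.74814628 225.21734212]
button_top []
jaw_top []
button_top [(array([272., 240.]), 0.52)]
jaw_top [(array([270., 262.]), 0.96)]
in crop [436.4888777  211.30405272]
```

View pics/d2.png

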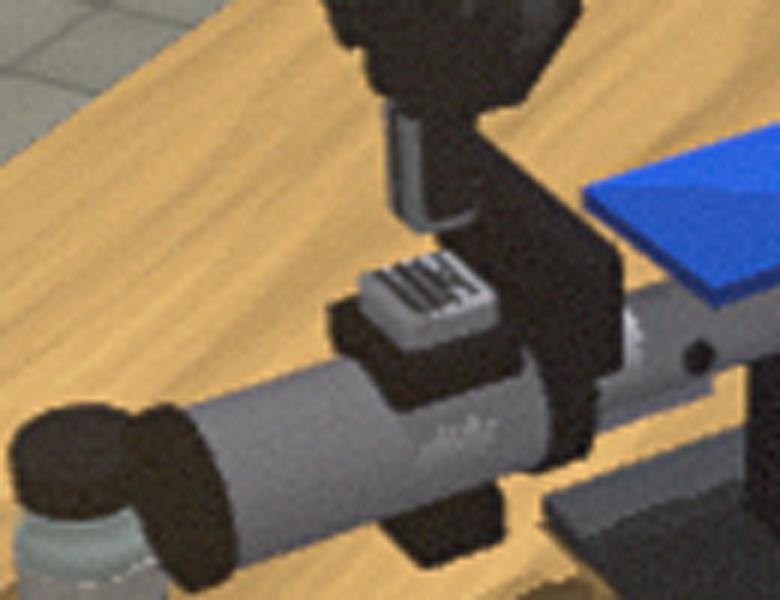

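The side view shows the finger above the button, about 5 mm inward of its centre and a few mm to the far side. I'll correct the sideways offset and descend to a slow press.

Call:
drive_tool(commands="-1 0 -3 6 0; -1 0 0 6 0; -1 0 0 4 0; -1 0 0 2 0; -1 0 0 1 0; -1 0 0 1 0; -1 0 0 0 0; -1 0 0 0 0")

```text
time: 5.7
tool_pos: [0.6194, 0.0803, 0.1495]
ee_rot: [0.866, 0.5, 0.0, 0.0]
contact_force: [-0.1, -0.6, 1.0]
grip_width: -0.0
finger_force: 0.0
```

Call:
drive_tool(commands="-1 0 0 1 0; -1 0 0 1 0; -1 0 0 1 0; -1 0 0 1 0; -1 0 0 0.5 0; -1 0 0 0.5 0; -1 0 0 0 0; -1 0 0 0 0")

```text
time: 6.37
tool_pos: [0.6196, 0.0804, 0.1453]
ee_rot: [0.866, 0.5, 0.001, 0.0]
contact_force: [-2.6, -0.3, 7.2]
grip_width: 0.003
finger_force: 3.5
```

Call:
drive_tool(commands="-1 0 0 0.5 0; -1 0 0 0.5 0; -1 0 0 0.5 0; -1 0 0 0.4 0; -1 0 0 0 0; -1 0 0 0 0")

```text
time: 6.87
tool_pos: [0.6196, 0.0804, 0.1436]
ee_rot: [0.866, 0.5, 0.001, 0.0]
contact_force: [-2.6, -1.2, 9.5]
grip_width: -0.0
finger_force: 4.1
```

Call:
drive_tool(commands="-1 -2 0 0 0; -1 -2 0 0 0; -1 -2 0 0 0; -1 -2 0 0 0; -1 -2 0 0 0; -1 0 0 0 0; -1 0 0 0 0")

```text
time: 7.45
tool_pos: [0.6152, 0.0731, 0.1441]
ee_rot: [0.866, 0.5, 0.002, 0.0]
contact_force: [-0.9, 2.7, 7.5]
grip_width: -0.001
finger_force: 3.9
```

Call:
drive_tool(commands="-1 -1 0 0.5 0; -1 -1.5 0 0 0; -1 -1.5 0 0 0; -1 -1 0 0 0; -1 0 0 0 0; -1 0 0 0 0")

```text
time: 7.95
tool_pos: [0.6128, 0.069, 0.1437]
ee_rot: [0.866, 0.5, 0.002, -0.0]
contact_force: [-0.3, 2.2, 8.4]
grip_width: -0.001
finger_force: 4.1
```

Call:
drive_tool(commands="-1 -1.5 0 0 0; -1 -1.5 0 0 0; -1 -1.5 0 0 0; -1 -1.5 0 0 0; -1 0 0 0 0; -1 0 0 0 0")

```text
time: 8.45
tool_pos: [0.6097, 0.0639, 0.1436]
ee_rot: [0.866, 0.5, 0.002, -0.0]
contact_force: [-0.8, 3.8, 8.2]
grip_width: 0.002
finger_force: 4.1
```

```bash
python3 look.py d3
```

```text
[0.60966839 0.06387764 0.14361999] [ 8.65839515e-01  5.00318152e-01  1.91799549e-03 -5.06398046e-05] [-0.82600735  3.75403731  8.2062371 ] 8.45
[296.93207641 214.38005327] [283.67232217 235.47452309]
button_top [(array([403., 285.]), 0.57)]
jaw_top []
button_top []
jaw_top [(array([278., 258.]), 0.64)]
in crop [502.03393299 272.84713851]
```

View pics/d3.png

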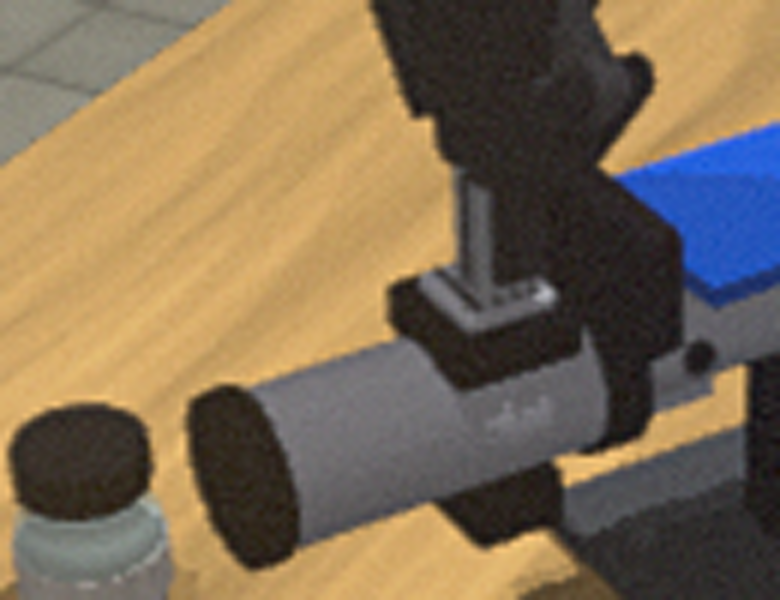

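The side view shows the sleeve shifted about 19 mm along with the finger: the button's right corner moved from x 497 to 555, and the coupon is still flat. The pin is now riding on the tube, so I'll lift clear of the button and push on the jaw face only.

Call:
drive_tool(commands="-1 0 0 -2 0; -1 0 0 -3 0; -1 0 0 -4 0; -1 0 0 0 0; -1 -2 0 0 0; -1 -2 0 0 0; -1 -2 0 0 0; -1 0 0 0 0")

```text
time: 9.42
tool_pos: [0.6054, 0.0561, 0.1506]
ee_rot: [0.866, 0.499, -0.0, 0.0]
contact_force: [-0.7, 0.1, -0.2]
grip_width: 0.002
finger_force: 0.0
```

Call:
drive_tool(commands="-1 0 0 -3 0; -1 -1 0 0 0; -1 -1 0 0 0; -1 -1 0 0 0; -1 -1 0 0 0; -1 -1 0 0 0; -1 0 0 0 0")

```text
time: 10.0
tool_pos: [0.604, 0.054, 0.1541]
ee_rot: [0.866, 0.5, 0.001, -0.0]
contact_force: [4.8, 2.9, -1.9]
grip_width: -0.003
finger_force: 2.9
```

Call:
drive_tool(commands="-1 -1.5 0 0 0; -1 -1.5 0 0 0; -1 -1.5 0 0 0; -1 -1.5 0 0 0; -1 -1.5 0 0 0; -1 -1.5 0 0 0; -1 -1 0 0 0; -1 0 0 0 0")

```text
time: 10.67
tool_pos: [0.5989, 0.0455, 0.1541]
ee_rot: [0.866, 0.5, 0.001, -0.0]
contact_force: [4.8, 4.5, -2.0]
grip_width: 0.004
finger_force: 2.9
```

Call:
drive_tool(commands="-1 -1.2 0 0 0; -1 -1.2 0 0 0; -1 -1.2 0 0 0; -1 -1.2 0 0 0; -1 -1.2 0 0 0; -1 0 0 0 0")

```text
time: 11.17
tool_pos: [0.596, 0.0407, 0.1541]
ee_rot: [0.866, 0.501, 0.002, -0.001]
contact_force: [4.8, 6.3, -3.0]
grip_width: -0.0
finger_force: 3.4
```

Call:
drive_tool(commands="-1 -0.6 0 0 0; -1 -0.6 0 0 0; -1 -0.6 0 0 0; -1 -0.6 0 0 0; -1 0 0 0 0")

```text
time: 11.58
tool_pos: [0.5947, 0.0385, 0.1541]
ee_rot: [0.866, 0.5, 0.001, -0.001]
contact_force: [3.7, 5.8, -2.6]
grip_width: -0.002
finger_force: 3.2
```

Call:
drive_tool(commands="-1 -0.6 0 0 0; -1 -0.6 0 0 0; -1 0 0 0 0")

```text
time: 11.83
tool_pos: [0.594, 0.0375, 0.1541]
ee_rot: [0.866, 0.5, 0.001, -0.001]
contact_force: [4.3, 4.6, -2.3]
grip_width: 0.0
finger_force: 2.9
```

Call:
drive_tool(commands="-1 -0.6 0 0 0; -1 -0.6 0 0 0; -1 0 0 0 0")

```text
time: 12.08
tool_pos: [0.5929, 0.0355, 0.1541]
ee_rot: [0.866, 0.5, 0.0, -0.0]
contact_force: [2.1, 4.3, -0.1]
grip_width: -0.001
finger_force: 2.1
```

Call:
drive_tool(commands="-1 -0.6 0 0 0; -1 0 0 0 0; -1 0 0 0 0")

```text
time: 12.33
tool_pos: [0.5926, 0.035, 0.1541]
ee_rot: [0.866, 0.5, 0.001, -0.0]
contact_force: [2.7, 4.7, -0.0]
grip_width: -0.003
finger_force: 2.8
```

```bash
python3 look.py d4
```

```text
[0.59261291 0.03501854 0.1540997 ] [ 8.65955860e-01  5.00120017e-01  5.33408707e-04 -3.64854484e-04] [ 2.74256204  4.66801877 -0.0126058 ] 12.3333
[313.24226886 223.58975306] [300.42679383 224.76788761]
button_top []
jaw_top [(array([411., 286.]), 0.4)]
button_top [(array([294., 234.]), 0.49)]
jaw_top [(array([289., 253.]), 0.76)]
in crop [602.56076296 208.60732565]
```

View pics/d4.png

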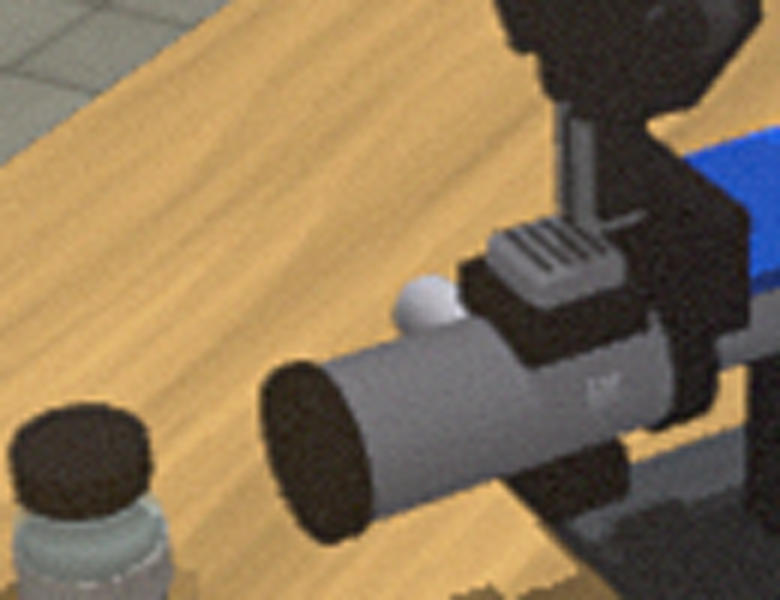

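The side view shows the button fully proud again, with its tall side visible at (545,290). The sleeve has travelled about 41 mm and the coupon is still flat. I'll back off the jaw, rise, and look with a clear view.

Call:
drive_tool(commands="-1 2 0 0 0; -1 3 0 0 0; -1 0 0 -5 0; -1 0 0 -20 0; -1 0 0 -35 0; -1 -40 0 -10 0; -1 -40 0 0 0; -1 -40 0 0 0")

```text
time: 13.3
tool_pos: [0.5347, -0.0664, 0.2254]
ee_rot: [0.866, 0.5, 0.001, 0.001]
contact_force: [-0.2, -0.6, 0.1]
grip_width: 0.003
finger_force: 0.0
```

Call:
drive_tool(commands="-1 -41 0 0 0; -1 -41 0 0 0; -1 -41 0 0 0; -1 -41 0 0 0; -1 -41 0 0 0; -1 -20 0 0 0; -1 0 0 0 0; -1 0 0 0 0")

```text
time: 13.97
tool_pos: [0.4214, -0.2617, 0.2242]
ee_rot: [0.867, 0.498, -0.0, 0.0]
contact_force: [1.1, 0.2, 0.2]
grip_width: -0.002
finger_force: 0.0
```

Run:
```python
from h import *
a=get_image("top");b=get_image("side")
cv2.imwrite("pics/e.png",np.hstack([cv2.resize(a["frame"][160:310,235:445,::-1],(400,286)),cv2.resize(b["frame"][180:300,225:393,::-1],(400,286))]))
for l in("hammer","brush","jar"):print(l,[np.round(r["uv"]) for r in recognise(l,a)[:1]])
s=sense();print(s["tool_pos"],s["contact_force"],s["time"])
```

```text
hammer [array([407., 203.])]
brush [array([328., 308.])]
jar [array([292., 151.])]
[ 0.4231896  -0.25891487  0.22402408] [ 0.05510959 -0.92400857 -0.23060958] 14.2167
```

View pics/e.png

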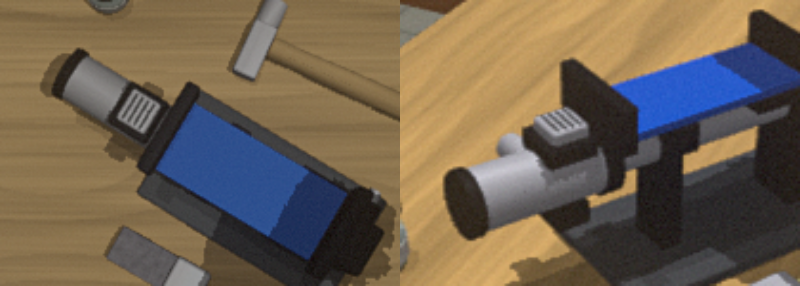

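The clear view shows the button raised at about (138,110) in the left half and the coupon flat between both jaws. The sleeve has moved about 41 mm, and the hammer, brush and jar are unmoved. I'm handing it in.

```bash
python3 -c "
from workcell import *
print(hand_in())"
```

```text
the job is handed in; nothing more can be done
None
```

The job is handed in, with no verdict returned: the final pictures show the sleeve about 41 mm in at the next hole, the button sprung back up, the coupon flat between the jaws, and the hammer, brush and jar unmoved.

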